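# Put the hole saws away in order of size

### The job

Put the four hole saws away on the wooden rack strip, one over each peg and in order of size: the smallest on the peg next to the black clamping knob, the largest on the peg farthest from it. Each must stand upright, teeth down, seated fully on the strip with its peg inside it.

Things in the scene. Friction and masses are not known exactly. Their poses are not given: they have to be found in the camera images.
- saw30_centre (a point): Loose hole saw, the smallest of four: a plain grey steel cup 30 mm in outer diameter and 40 mm tall, standing upside down on the bench (open, toothed end down; closed flat top with a black 15 mm hole marking). Wall 2.5 mm, so inside diameter 25 mm, open 35 mm deep from below. The point is its centre, half-way up, 20 mm above its teeth; z is its axis, up.
- saw39_centre (a point): Loose hole saw, the second smallest of four: a plain grey steel cup 39 mm in outer diameter and 40 mm tall, standing upside down on the bench (open, toothed end down; closed flat top with a black 15 mm hole marking). Wall 2.5 mm, so inside diameter 34 mm, open 35 mm deep from below. The point is its centre, half-way up, 20 mm above its teeth; z is its axis, up.
- saw48_centre (a point): Loose hole saw, the second largest of four: a plain grey steel cup 48 mm in outer diameter and 40 mm tall, standing upside down on the bench (open, toothed end down; closed flat top with a black 15 mm hole marking). Wall 2.5 mm, so inside diameter 43 mm, open 35 mm deep from below. The point is its centre, half-way up, 20 mm above its teeth; z is its axis, up.
- saw57_centre (a point): Loose hole saw, the largest of four: a plain grey steel cup 57 mm in outer diameter and 40 mm tall, standing upside down on the bench (open, toothed end down; closed flat top with a black 15 mm hole marking). Wall 2.5 mm, so inside diameter 52 mm, open 35 mm deep from below. The point is its centre, half-way up, 20 mm above its teeth; z is its axis, up.
- peg1: One of four identical fixed upright wooden dowel pegs, 8 mm thick and 14 mm tall, with a thin 22 mm steel washer at its foot, in a straight row 80 mm apart on the rack, a fixed wooden strip lying on the bench, 70 mm wide, 440 mm long, 12 mm thick. Origin: the peg's foot, on the strip's top face, z up. The number in the name says nothing of the peg's place in the row; the row's place and direction differ from start to start.
- peg2: One of four identical fixed upright wooden dowel pegs, 8 mm thick and 14 mm tall, with a thin 22 mm steel washer at its foot, in a straight row 80 mm apart on the rack, a fixed wooden strip lying on the bench, 70 mm wide, 440 mm long, 12 mm thick. Origin: the peg's foot, on the strip's top face, z up. The number in the name says nothing of the peg's place in the row; the row's place and direction differ from start to start.
- peg3: One of four identical fixed upright wooden dowel pegs, 8 mm thick and 14 mm tall, with a thin 22 mm steel washer at its foot, in a straight row 80 mm apart on the rack, a fixed wooden strip lying on the bench, 70 mm wide, 440 mm long, 12 mm thick. Origin: the peg's foot, on the strip's top face, z up. The number in the name says nothing of the peg's place in the row; the row's place and direction differ from start to start.
- peg4: One of four identical fixed upright wooden dowel pegs, 8 mm thick and 14 mm tall, with a thin 22 mm steel washer at its foot, in a straight row 80 mm apart on the rack, a fixed wooden strip lying on the bench, 70 mm wide, 440 mm long, 12 mm thick. Origin: the peg's foot, on the strip's top face, z up. The number in the name says nothing of the peg's place in the row; the row's place and direction differ from start to start.
- knob: Black six-lobed clamping knob, 40 mm across and 28 mm tall, fixed on the strip in line with the pegs, 70 mm beyond the end peg at one end of the row (which end differs from start to start; at the other end is only a flat steel disc). Origin: its foot, on the strip's top face, z up.
There are look-alikes about, which are no part of the job. Leave any yellow look-alike of the part that bears saw30_centre alone. Leave any blue look-alike of the part that bears saw48_centre alone.

How it is judged:
By the outcome, as a careful person would: the job done as asked, in the order asked, and still so for the second after the job is handed in, with the robot touching nothing.
It also fails if it takes over 96 s, if anything falls off the work surface, if the arm or the gripper's body presses on something with over 40 N, if the wrist force passes 120 N, or if a joint passes its speed limit or range.

### The arm

A 6-joint arm with a two-finger parallel gripper is mounted at the origin on the work surface. World frame = base frame: x ahead of the robot, y to its left, z up, the work surface at z = 0. Lengths are in m, angles in rad, forces in N, time in s.
With the tool pointing down it reaches from about 0.3 to 0.775 m from the base axis. Payload 14.6 kg.
Tool frame: the origin (TCP) lies at the very end of the fingers, on their centre line; the grasp point (between the pads) lies 19 mm behind it; z points along the fingers, x is the direction in which the jaws open and shut, and the axes are right-handed (so a half turn about z gives the same grasp; the last joint's range is limited). The gripper opens to 94 mm and grips with 3 to 60 N. Pads are 16 mm wide; open, the fingers measure 119 mm over their backs; the gripper's body (75 mm by 177 mm) begins 78 mm behind the grasp point.
Start: joints at [-0.067, 0.3, 1.521, -0, 1.321, -0.067], TCP at [0.55, -0, 0.177] pointing down, gripper open.
Joint ranges: [-3.03, 3.03], [-0.79, 2.21], [0.23, 2.52], [-1.04, 4.18], [0, 3.07], [-2.55, 2.55]. Speed limits (rad/s): [2.22, 2.22, 2.57, 3.14, 3.14, 3.14].

### API

Orientations are given as [roll, pitch, yaw] about the fixed x, y, z axes, in that order (R = Rz(yaw) Ry(pitch) Rx(roll)).
In Python, from station import ctrl gives the robot as it stands.
- The arm moves only by the shell command python3 -m inch 'ROWS' [FORCE]. ROWS is JSON, one flat list of numbers, 7 for each row, row after row: the shift along the tool's x, y, z in cm, then the turn, a rotation vector about the tool's x, y, z in rad, then the opening, from 0 (shut) to 1 (fully open). In form: [tx, ty, tz, wx, wy, wz, claw, tx, ty, tz, wx, wy, wz, claw, ...]. A call has 1 to 20 rows; each row shifts and turns the commanded pose from where the row before left it, along the tool's axes as they then stand; what a row does not reach is not made up. A row lasts 1/8 s, in which the tool goes at most 62.5 mm and 10.7 degrees, less where a joint would pass 70% of its speed; a pose out of reach is approached as far as the arm can. A call is refused whole if a number of a shift passes 6.25 or a number of a turn 0.188, either way. A call with a gripper value outside its range is refused whole. The fingers move at their own pace and stop on an object; FORCE is the grip in N (left out, the last holds). Time passes only in rows, so rows that do not move let the fingers close. It gives the time, the measured TCP pose, the force and the opening at its end, in the units of the state.
- ctrl.get_obs(): the state, without advancing time (a new reading comes with each control period).
- ctrl.camera(name): name is "scene" or "side" or "wrist"; returns (picture, depth): 384x512x3 uint8, red, green, blue; 384x512 float32, m along the optical axis (not along the pixel's ray), 0 where there is no reading.
- ctrl.camera_params(name): a dict with "vertical_fov" (degrees; the focal length in pixels is half the picture's height over the tangent of half this angle, whatever the lens; pixels are square), "cx", "cy" (the principal point, pixels), "camera_from_world" (4x4, takes a point from world to camera coordinates); the wrist camera has in their place "mount" (4x4, takes a point from camera to tool coordinates, whose origin is the TCP and whose axes are the tool frame's). Camera axes: x right, y down, z forward; pixel columns grow to the right and rows downward; lengths in m; the calibration is good to about 2 mm. A picture is of the moment at which its call begins: read the wrist's pose just before it. camera_params takes no time and is no camera call.
- ctrl.hand_in(): hands the job in, once; it reports no verdict.
Trained networks look in the newest picture that a camera, given by its name, has taken for a name from the list of things; names that differ only in an ending like _2 or _b are one class to them, and where a whole thing is asked for, a point or a joint stands for the part that bears it (a point fixed in the world has none). Each returns a list of dicts, best first, with "score" (0 to 1); they miss things now and then, are a little off and sometimes report something else, mostly with a low value. They report only what shows in the picture. A call takes as long as a camera call. They do not tell look-alikes from the thing itself.
- ctrl.spot_in(camera, label): "bbox" ([centre column, centre row, width, height] in pixels, round what is visible of it).
- ctrl.place_of(camera, label): "centre" ([column, row] in pixels: a listed point, or the origin of a listed thing).
The state is a dict: "time_s": time; "qpos": joint angles; "joint_vel": joint speeds; "tau": joint torques, N m; "ee_pos": TCP position; "eef_rot": TCP orientation; "force": force on the tool from outside, world axes, zero at the start; "moment": the same for the moment, N m; "grip_width": finger opening in m.
Only numpy, scipy, OpenCV 4.12 (cv2) and the standard library are available. Lean on these libraries where they do the work, as an engineer would, in place of code of your own. Each camera call takes 0.05 s, during which the arm holds its last target. There are 200 camera calls.

## Working session

There is one attempt and no reset: what is moved stays moved. The work goes in short steps, Python scripts to look and compute and a shell command to move; the robot and the scene stay as the last step left them, time stands still between calls to the robot, and variables do not carry over. Pictures are saved under pics/ and viewed, about 12 in all and at most 16, crops included, and the job is handed in when it is done.

```bash
ls; mkdir -p pics; python3 - <<'E'
from station import ctrl
import cv2
o=ctrl.get_obs();print(o)
for c in("scene","side"):
    p,d=ctrl.camera(c);cv2.imwrite(f"pics/{c}0.png",p[:,:,::-1]);print(c,ctrl.camera_params(c))
print(ctrl.camera_params("wrist"))
E
```

```text
pics
{'time_s': 0.0, 'qpos': array([-6.65611128e-02,  3.00442958e-01,  1.52156630e+00, -3.05388781e-05,
        1.32071898e+00, -6.66073129e-02]), 'joint_vel': array([ 6.34988085e-04,  1.30837164e-04, -8.31978371e-04, -2.15338746e-03,
       -7.07807243e-06,  3.07626907e-04]), 'tau': array([-1.53750298e-03, -5.31805658e+01, -3.52735734e+01,  7.07558286e-02,
        2.43994006e-02, -4.79655944e-05]), 'ee_pos': array([5.49705493e-01, 2.92154843e-05, 1.76408044e-01]), 'eef_rot': array([-3.14154659e+00,  1.13503704e-03,  5.38007413e-05]), 'force': array([0.194444  , 0.78931079, 0.19440991]), 'moment': array([-0.01549037,  0.01515883, -0.03840942]), 'grip_width': 0.09392357203933524}
scene {'vertical_fov': 57.820774275122254, 'cx': 261.9233897637988, 'cy': 187.30431053709094, 'camera_from_world': array([[-0.48113757,  0.87656433, -0.01189982,  0.26292853],
       [ 0.67332262,  0.36081955, -0.6453262 , -0.31124072],
       [-0.56137624, -0.31850309, -0.76381444,  1.01945558],
       [ 0.        ,  0.        ,  0.        ,  1.        ]])}
side {'vertical_fov': 54.4806997399315, 'cx': 248.70543634454168, 'cy': 191.76314259387172, 'camera_from_world': array([[ 0.93900871, -0.34351687,  0.01608745, -0.5139039 ],
       [-0.23583556, -0.6772965 , -0.69688668,  0.14470956],
       [ 0.2502883 ,  0.65058866, -0.71700081,  0.78644703],
       [ 0.        ,  0.        ,  0.        ,  1.        ]])}
{'vertical_fov': 65.70316780928846, 'cx': 254.43584667109278, 'cy': 192.91483592806526, 'mount': array([[ 9.99999934e-01,  3.33862450e-05,  3.61905247e-04,
         3.18013819e-04],
       [-1.26839901e-04,  9.65221009e-01,  2.61435247e-01,
        -7.68961756e-02],
       [-3.40590207e-04, -2.61435276e-01,  9.65220949e-01,
        -2.08364509e-01],
       [ 0.00000000e+00,  0.00000000e+00,  0.00000000e+00,
         1.00000000e+00]])}
```

View pics/scene0.png

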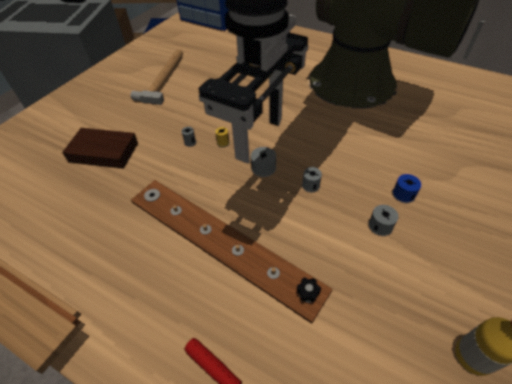

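View pics/side0.png

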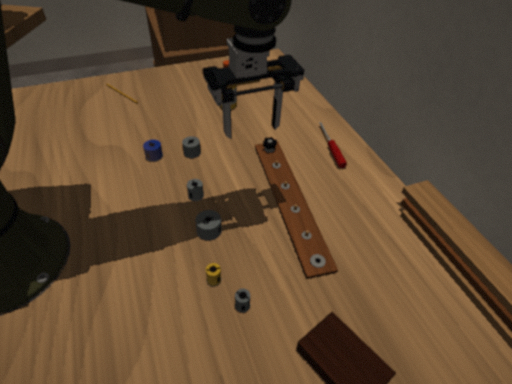

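The four grey cups sit at scene px (189,136), (263,162), (312,179) and (382,220). The yellow look-alike is at (222,137) and the blue one at (406,187). The strip's knob is at (308,290), its near end. Next I'll measure the positions with depth.

```bash
cat > h.py <<'E'
import numpy as np, cv2
from scipy.spatial.transform import Rotation as R
from scipy.optimize import least_squares
from station import ctrl
def w_from_c(cam,o=None):
    P=ctrl.camera_params(cam); f=192/np.tan(np.radians(P["vertical_fov"]/2))
    if cam=="wrist":
        T=np.eye(4);T[:3,:3]=R.from_euler("xyz",o["eef_rot"]).as_matrix();T[:3,3]=o["ee_pos"]
        return T@P["mount"],f,P["cx"],P["cy"]
    return np.linalg.inv(P["camera_from_world"]),f,P["cx"],P["cy"]
def cloud(cam,d,o=None):
    T,f,cx,cy=w_from_c(cam,o);v,u=np.mgrid[:384,:512]
    return np.stack([(u-cx)/f*d,(v-cy)/f*d,d],-1)@T[:3,:3].T+T[:3,3]
def at_z(cam,uv,z,o=None):
    T,f,cx,cy=w_from_c(cam,o);r=T[:3,:3]@[(uv[0]-cx)/f,(uv[1]-cy)/f,1.]
    return T[:3,3]+r*(z-T[2,3])/r[2]
def proj(cam,p,o=None):
    T,f,cx,cy=w_from_c(cam,o);c=T[:3,:3].T@(np.asarray(p)-T[:3,3]);return c[0]/c[2]*f+cx,c[1]/c[2]*f+cy
def circ(q):
    q=q.astype(np.float32);return cv2.minEnclosingCircle(q)
E
python3 - <<'E'
from h import *
for c in("scene","side"):
    p,d=ctrl.camera(c);X=cloud(c,d)
    m=((X[...,2]>.034)&(X[...,2]<.047)&(d>0)&(X[...,0]>.25)&(X[...,0]<.85)&(abs(X[...,1])<.5)).astype(np.uint8)
    n,l,s,ce=cv2.connectedComponentsWithStats(m)
    for i in range(1,n):
        if s[i,4]<25: continue
        k=l==i;q=X[k];cc,r=circ(q[:,:2]);print(c,ce[i].round(),s[i,4],"ctr",np.round(cc,4),"r",round(r,4),"z",q[:,2].mean().round(4),p[k].mean(0).round())
    for L,z in(("saw30_centre",.02),("saw39_centre",.02),("saw48_centre",.02),("saw57_centre",.02),("peg1",.012),("knob",.012)):
        for r in ctrl.place_of(c,L):
            if r["score"]>.3: print(c,L,round(r["score"],2),np.round(r["centre"],1),at_z(c,r["centre"],z)[:2].round(4))
print(ctrl.get_obs()["time_s"])
E
```

```text
scene [187. 131.] 97 ctr [ 0.4391 -0.262 ] r 0.0152 z 0.0386 [72. 69. 64.]
scene [221. 132.] 99 ctr [ 0.4023 -0.19  ] r 0.0157 z 0.0385 [127. 100.  38.]
scene [100. 143.] 716 ctr [ 0.5662 -0.4224] r 0.0783 z 0.0347 [52. 28. 17.]
scene [263. 156.] 398 ctr [ 0.4289 -0.0629] r 0.0291 z 0.039 [58. 58. 55.]
scene [312. 174.] 220 ctr [0.4279 0.0536] r 0.0206 z 0.0392 [74. 74. 71.]
scene [408. 183.] 360 ctr [0.3559 0.2392] r 0.0254 z 0.0394 [26. 43. 96.]
scene [385. 215.] 441 ctr [0.4582 0.2201] r 0.0252 z 0.0395 [85. 85. 81.]
scene [308. 289.] 401 ctr [0.6634 0.1508] r 0.0202 z 0.0397 [34. 30. 27.]
scene [474. 357.] 219 ctr [0.6304 0.4116] r 0.028 z 0.0405 [56. 52. 47.]
scene saw30_centre 0.64 [190.5 131.9] [ 0.423  -0.2672]
scene saw30_centre 0.54 [223.3 134.9] [ 0.3945 -0.19  ]
scene saw39_centre 0.68 [310.2 177.5] [0.4226 0.0512]
scene saw48_centre 0.9 [407.  187.5] [0.3528 0.2412]
scene saw48_centre 0.8 [385.2 219.6] [0.4548 0.224 ]
scene saw57_centre 0.59 [264.4 160.2] [ 0.4231 -0.0611]
scene peg1 0.69 [271.4 273.7] [0.6578 0.0804]
scene peg1 0.47 [238.8 250.1] [0.6446 0.005 ]
scene p
[... 1159 characters left out ...]
 -0.4482] r 0.0129 z 0.0347 [42. 20. 11.]
side [335. 373.] 70 ctr [ 0.5335 -0.4454] r 0.0136 z 0.0347 [41. 20. 11.]
side [367. 380.] 55 ctr [ 0.5814 -0.4669] r 0.0159 z 0.0347 [40. 20. 11.]
side saw30_centre 0.77 [242.7 301.9] [ 0.4369 -0.2675]
side saw30_centre 0.68 [212.5 274.9] [ 0.3995 -0.1919]
side saw39_centre 0.85 [195.1 189.1] [0.4268 0.0541]
side saw48_centre 0.69 [193.7 143.7] [0.4673 0.2277]
side saw48_centre 0.55 [154.4 149.8] [0.3599 0.2366]
side saw57_centre 0.85 [209.9 222.5] [ 0.4319 -0.0597]
side peg1 0.47 [278.7 165.6] [0.6592 0.0744]
side peg1 0.46 [288.8 188.1] [ 0.6497 -0.0114]
side peg1 0.4 [293.5 210.6] [ 0.6292 -0.0835]
side knob 0.75 [269.1 148.4] [0.6623 0.1494]
0.8
```

```bash
python3 - <<'E'
from h import *
o=ctrl.get_obs();p,d=ctrl.camera("wrist");cv2.imwrite("pics/w0.png",p[:,:,::-1])
for c in("wrist","scene","side"):
    if c!="wrist": p,d=ctrl.camera(c)
    X=cloud(c,d,o)
    reg=(d>0)&(X[...,0]>.55)&(X[...,0]<.75)&(X[...,1]>-.3)&(X[...,1]<.2)
    for nm,m in(("peg",reg&(X[...,2]>.0175)&(X[...,2]<.05)),("washer",reg&(p.min(-1)>70)&(X[...,2]>.006)&(X[...,2]<.032))):
        n,l,s,ce=cv2.connectedComponentsWithStats(m.astype(np.uint8))
        for i in range(1,n):
            if s[i,4]<4: continue
            q=X[l==i];cc,r=circ(q[:,:2]);print(c,nm,ce[i].round(),s[i,4],np.round(cc,4),"mean",q.mean(0).round(4),"r",round(r,4))
q=X=cloud
E
```

```text
wrist peg [360.  39.] 1180 [0.6632 0.1522] mean [0.6617 0.1519 0.0398] r 0.0202
wrist peg [344. 107.] 49 [0.6547 0.083 ] mean [0.6541 0.0831 0.0255] r 0.004
wrist peg [331. 173.] 43 [0.6457 0.004 ] mean [0.6451 0.0046 0.0247] r 0.0041
wrist peg [320. 233.] 44 [ 0.6367 -0.075 ] mean [ 0.6359 -0.0744  0.0246] r 0.0043
wrist peg [310. 286.] 45 [ 0.6273 -0.1549] mean [ 0.6267 -0.1536  0.0237] r 0.0044
wrist washer [333.  12.] 5 [0.6381 0.1851] mean [0.6383 0.1853 0.0116] r 0.0024
wrist washer [340.  13.] 5 [0.6461 0.1842] mean [0.6461 0.1843 0.0116] r 0.0027
wrist washer [348.  14.] 6 [0.6549 0.1835] mean [0.6545 0.1831 0.012 ] r 0.0031
wrist washer [355.  15.] 5 [0.6632 0.1824] mean [0.6628 0.182  0.0125] r 0.0027
wrist washer [363.  16.] 5 [0.6721 0.1812] mean [0.6722 0.1813 0.0114] r 0.0025
wrist washer [370.  17.] 4 [0.6808 0.1803] mean [0.6809 0.1804 0.0111] r 0.0021
wrist washer [382.  19.] 15 [0.693  0.1776] mean [0.6935 0.1783 0.0122] r 0.0075
wrist washer [342. 107.] 292 [0.6554 0.0827] mean [0.6548 0.0827 0.0146] r 0.012
wrist washer [330. 172.] 248 [0.6461 0.0033] mean [0.6457
[... 1228 characters left out ...]
6532 0.0804 0.0222] r 0.0053
side peg [285. 183.] 13 [6.451e-01 3.000e-04] mean [6.437e-01 5.000e-04 2.190e-02] r 0.0054
side peg [295. 206.] 12 [ 0.6352 -0.0766] mean [ 0.6344 -0.0782  0.0226] r 0.005
side peg [306. 232.] 14 [ 0.6251 -0.1584] mean [ 0.6251 -0.158   0.0225] r 0.0035
side washer [276. 166.] 18 [0.6543 0.0803] mean [0.6533 0.0786 0.0106] r 0.0094
side washer [285. 186.] 22 [0.6444 0.0017] mean [ 0.6432 -0.0007  0.0108] r 0.0099
side washer [295. 209.] 26 [ 0.6347 -0.0788] mean [ 0.6343 -0.0805  0.0114] r 0.0102
side washer [306. 236.] 31 [ 0.6252 -0.1583] mean [ 0.6245 -0.1594  0.0112] r 0.01
side washer [317. 260.] 115 [ 0.618  -0.2271] mean [ 0.6179 -0.2273  0.0126] r 0.0161
```

View pics/w0.png

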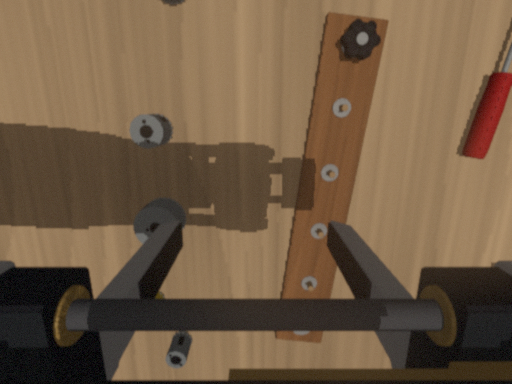

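P1 is the peg next to the knob, at about (.655, .082). P4 is the far one, at about (.627, -.156). The spacing works out at 80 mm and the heights are right. The 30 mm cup must clear the 22 mm washer with only ±1.5 mm to spare, so I'll look at P1 and at that saw from directly above.

```bash
cat > look.py <<'E'
import sys
from h import *
# look.py kind x y [z]: refine with wrist cam; kind=saw (tops) or peg (washer)
kind,x,y=sys.argv[1],float(sys.argv[2]),float(sys.argv[3])
o=ctrl.get_obs();p,d=ctrl.camera("wrist");X=cloud("wrist",d,o)
near=(d>0)&(np.hypot(X[...,0]-x,X[...,1]-y)<.045)
m=near&((X[...,2]>.034)&(X[...,2]<.05) if kind=="saw" else (p.min(-1)>70)&(X[...,2]>.006)&(X[...,2]<.018))
n,l,s,ce=cv2.connectedComponentsWithStats(m.astype(np.uint8));i=1+np.argmax(s[1:,4])
q=X[l==i];cc,r=circ(q[:,:2]);c0=np.array(cc)
pix=np.argwhere(l==i)[:,::-1].astype(np.float32);(e,_,_)=cv2.fitEllipse(cv2.convexHull(pix));z=q[:,2].mean()
print(kind,"mec",c0.round(4),"r",round(r,4),"z",z.round(4),"ellipse px",np.round(e,1),"->",at_z("wrist",e,.040 if kind=="saw" else .013,o)[:2].round(4),"colour",p[l==i].mean(0).round(),"tcp",o["ee_pos"].round(4),"t",o["time_s"])
if len(sys.argv)>4: cv2.imwrite(sys.argv[4],p[:,:,::-1])
E
python3 -m inch '[3.5,-2.75,0,0,0,0,1,3.5,-2.75,0,0,0,0,1,3.5,-2.75,-0.6,0,0,0,1,0,0,0,0,0,0,1,0,0,0,0,0,0,1,0,0,0,0,0,0,1]'
python3 look.py peg .655 .082 pics/w1.png
```

```text
time_s: 1.7
ee_pos: [0.6545, 0.0818, 0.1832]
eef_rot: [3.142, -0.0, -0.001]
force: [-0.6, -0.6, -0.5]
grip_width: 0.0941Traceback (most recent call last):
  File "look.py", line 10, in <module>
    pix=np.argwhere(l==i)[:,::-1].astype(np.float32);(e,_,_)=cv2.fitEllipse(cv2.convexHull(pix));z=q[:,2].mean()
                                                             ~~~~~~~~~~~~~~^^^^^^^^^^^^^^^^^^^^^
cv2.error: OpenCV(4.12.0) /io/opencv/modules/imgproc/src/shapedescr.cpp:361: error: (-201:Incorrect size of input array) There should be at least 5 points to fit the ellipse in function 'fitEllipseNoDirect'
```

```bash
sed -i 's/(p.min(-1)>70)&/(np.ptp(p.astype(int),axis=-1)<0.35*p.max(-1))\&/' look.py
python3 look.py peg .655 .082 pics/w1.png
```

```text
peg mec [0.6551 0.0829] r 0.0113 z 0.013 ellipse px [254.4 173. ] -> [0.655  0.0828] colour [73. 66. 59.] tcp [0.6546 0.0818 0.1833] t 1.75
```

View pics/w1.png

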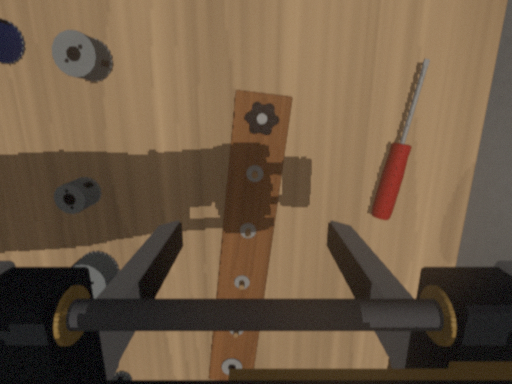

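The washer of P1 shows at px (254,173), which gives (.655, .083) with r 11 mm, in agreement. Next is the 30 mm saw.

```bash
python3 -m inch '[-2.7,4.3,0,0,0,0,1,-2.7,4.3,0,0,0,0,1,-2.7,4.3,0,0,0,0,1,-2.7,4.3,0,0,0,0,1,-2.7,4.3,0,0,0,0,1,-2.7,4.3,0,0,0,0,1,-2.7,4.3,0,0,0,0,1,-2.7,4.3,0,0,0,0,1,0,0,0,0,0,0,1,0,0,0,0,0,0,1,0,0,0,0,0,0,1,0,0,0,0,0,0,1]'
python3 look.py saw .438 -.262 pics/w2.png
```

```text
time_s: 3.3
ee_pos: [0.4394, -0.2608, 0.183]
eef_rot: [-3.142, -0.0, 0.001]
force: [0.4, 0.2, -0.5]
grip_width: 0.0941
saw mec [ 0.4382 -0.261 ] r 0.0151 z 0.0404 ellipse px [253.1 178. ] -> [ 0.4383 -0.2604] colour [58. 52. 46.] tcp [ 0.4394 -0.2608  0.183 ] t 3.3
```

View pics/w2.png

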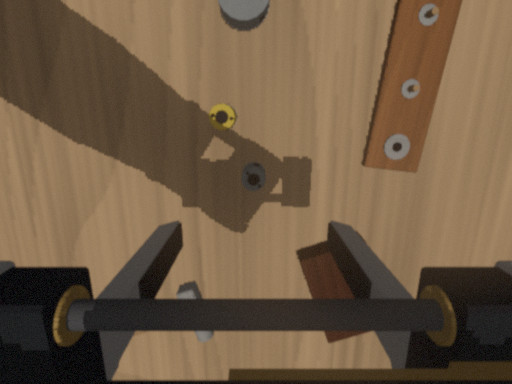

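The grey cup is at px (253,178), r 15 mm. It is the plain steel one, while the yellow look-alike at (222,116) stays put. I'll descend and grip.

```bash
python3 -m inch '[-0.1,0,3.5,0,0,0,1,0,0,3.5,0,0,0,1,0,0,3.5,0,0,0,1,0,0,3.5,0,0,0,1,0,0,1.5,0,0,0,1,0,0,1.2,0,0,0,1,0,0,0.6,0,0,0,1,0,0,0,0,0,0,1,0,0,0,0,0,0,0,0,0,0,0,0,0,0,0,0,0,0,0,0,0,0,0,0,0,0,0,0,0,0,0,0,0,0,0,0,0,0,0,0,0,0]' 25
python3 -m inch '[0,0,0,0,0,0,0,0,0,0,0,0,0,0,0,0,-1.5,0,0,0,0,0,0,-3,0,0,0,0,0,0,-4,0,0,0,0,0,0,-2.5,0,0,0,0,0,0,0,0,0,0,0,0,0,0,0,0,0,0]'
```

```text
time_s: 5.1
ee_pos: [0.438, -0.2615, 0.0099]
eef_rot: [-3.142, -0.0, -0.0]
force: [-0.4, 0.9, 0.5]
grip_width: 0.0376
time_s: 6.1
ee_pos: [0.4376, -0.2613, 0.1193]
eef_rot: [-3.141, 0.001, -0.0]
force: [0.0, 0.3, -1.7]
grip_width: 0.0276
```

```bash
cat > held.py <<'E'
import sys
from h import *
# where is the cup held: cloud around TCP; top plane height and centre
o=ctrl.get_obs();print(o["grip_width"],o["ee_pos"].round(4)); t=o["ee_pos"]
ims=[]
for c in("side","scene"):
    p,d=ctrl.camera(c);u,v=map(int,proj(c,t+[0,0,.02]));u=min(max(u,60),452);v=min(max(v,60),324)
    ims.append(cv2.resize(p[v-60:v+60,u-60:u+60,::-1],(400,400),interpolation=cv2.INTER_CUBIC))
    X=cloud(c,d);w=float(sys.argv[2])/2 if len(sys.argv)>2 else .02
    q=X[(d>0)&(abs(X[...,0]-t[0])<w-.002)&(abs(X[...,1]-t[1])<.05)&(X[...,2]>t[2]-.03)&(X[...,2]<t[2]+.05)]
    if len(q): print(c,len(q),"min",q.min(0).round(4),"max",q.max(0).round(4))
cv2.imwrite(sys.argv[1],np.hstack(ims))
E
python3 held.py pics/h1.png .03
```

```text
0.027574927311427164 [ 0.4376 -0.2613  0.1193]
side 368 min [ 0.4248 -0.2785  0.1088] max [ 0.4506 -0.2485  0.1564]
scene 206 min [ 0.4247 -0.2735  0.1079] max [ 0.4506 -0.2453  0.1692]
```

View pics/h1.png

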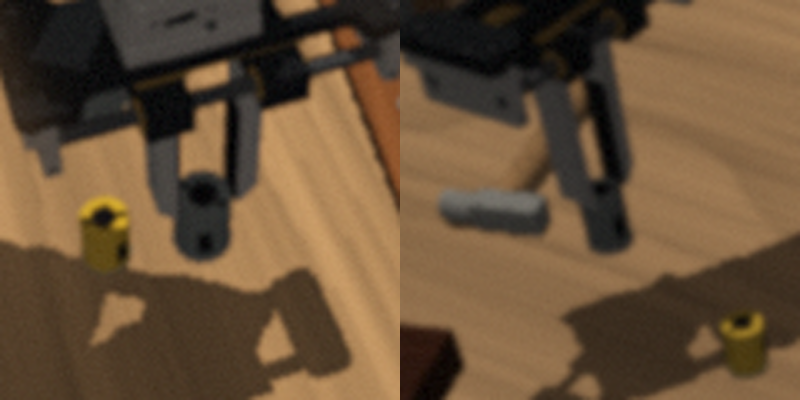

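The cup is held upright in the jaws. I'll carry it to above P1.

```bash
python3 -m inch '[2.7,-4.3,0,0,0,0,0,2.7,-4.3,0,0,0,0,0,2.7,-4.3,0,0,0,0,0,2.7,-4.3,0,0,0,0,0,2.7,-4.3,0,0,0,0,0,2.7,-4.3,0,0,0,0,0,2.7,-4.3,0,0,0,0,0,2.7,-4.3,0,0,0,0,0,0.1,0.05,2,0,0,0,0,0,0,2,0,0,0,0,0,0,1,0,0,0,0,0,0,0,0,0,0,0,0,0,0,0,0,0,0,0,0,0,0,0,0,0]'
python3 held.py pics/h2.png .03
```

```text
time_s: 7.95
ee_pos: [0.6553, 0.0818, 0.0708]
eef_rot: [-3.142, -0.001, -0.0]
force: [-1.0, 0.4, -1.3]
grip_width: 0.0275
0.02748424145794193 [0.6553 0.0818 0.0708]
side 175 min [0.6424 0.0639 0.058 ] max [0.6682 0.0968 0.1178]
scene 179 min [0.6425 0.0812 0.06  ] max [0.6681 0.0966 0.1019]
```

View pics/h2.png

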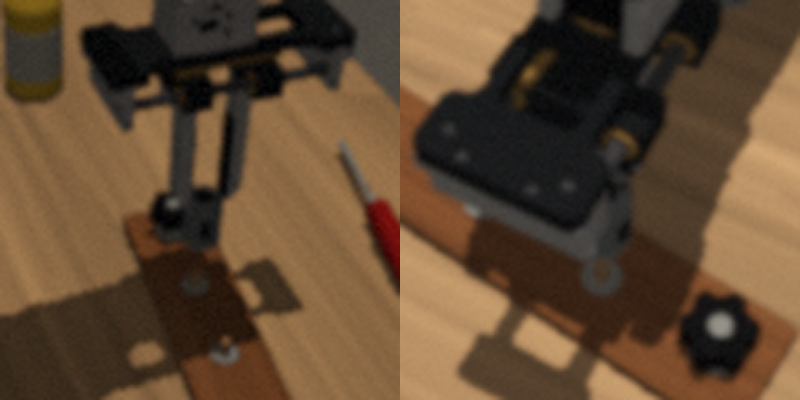

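```bash
python3 -m inch '[0,-0.05,1.5,0,0,0,0,0,0,1.5,0,0,0,0,0,0,1,0,0,0,0,0,0,0.6,0,0,0,0,0,0,0.2,0,0,0,0,0,0,0,0,0,0,0,0,0,0,0,0,0,0]'
python3 -m inch '[0,0,0,0,0,0,0.6,0,0,0,0,0,0,0.8,0,0,0,0,0,0,0.8,0,0,0,0,0,0,0.8]'
python3 held.py pics/h3.png .03
```

```text
time_s: 8.93
ee_pos: [0.6552, 0.0825, 0.0222]
eef_rot: [-3.142, -0.001, 0.0]
force: [0.6, -0.2, -1.1]
grip_width: 0.0276
time_s: 9.43
ee_pos: [0.655, 0.0825, 0.022]
eef_rot: [3.142, -0.0, 0.0]
force: [0.3, -0.9, 0.4]
grip_width: 0.0639
0.06393557921335867 [0.655  0.0825 0.022 ]
side 289 min [0.6422 0.0327 0.0077] max [0.6678 0.1316 0.0529]
scene 381 min [0.6423 0.0875 0.0091] max [0.668  0.1314 0.0522]
```

View pics/h3.png

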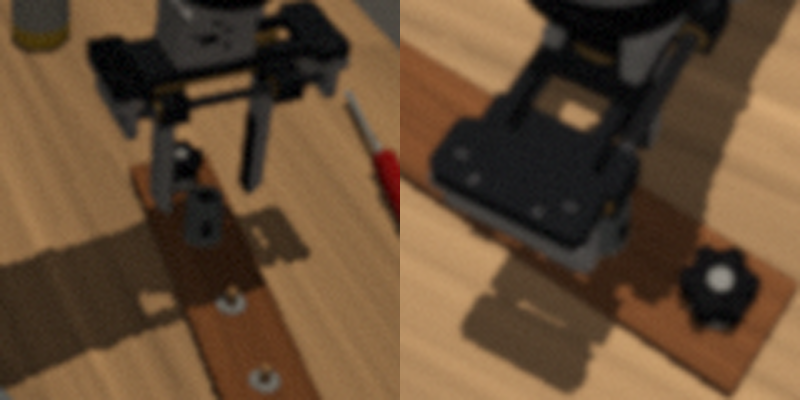

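The 30 is standing over P1. I'll lift off, look down to confirm its height, then go on to the 39.

```bash
python3 -m inch '[0,0,-1.5,0,0,0,1,0,0,-3,0,0,0,1,0,0,-4,0,0,0,1,0,0,-4,0,0,0,1,0,0,-3.6,0,0,0,1,0,0,0,0,0,0,1,0,0,0,0,0,0,1]'
python3 - <<'E'
from h import *
o=ctrl.get_obs();p,d=ctrl.camera("wrist");X=cloud("wrist",d,o)
m=(d>0)&(np.hypot(X[...,0]-.655,X[...,1]-.083)<.03)&(X[...,2]>.03);q=X[m]
print("top z",np.percentile(q[:,2],[5,50,95]).round(4),"ctr",np.round(circ(q[q[:,2]>.047][:,:2]),4) if 0 else circ(q[q[:,2]>.047][:,:2]),o["ee_pos"])
E
python3 -m inch '[-4.6,0.6,0,0,0,0,1,-4.6,0.6,0,0,0,0,1,-4.6,0.6,0,0,0,0,1,-4.5,0.6,0,0,0,0,1,-4.5,0.5,0,0,0,0,1,0,0,0,0,0,0,1,0,0,0,0,0,0,1,0,0,0,0,0,0,1]'
python3 look.py saw .427 .054 pics/w3.png
```

```text
time_s: 10.4
ee_pos: [0.6547, 0.0825, 0.1827]
eef_rot: [3.142, 0.001, -0.0]
force: [-0.4, -0.4, -0.0]
grip_width: 0.0937
top z [0.0525 0.3268 0.3426] ctr ((0.655865490436554, 0.09265322983264923), 0.02458767779171467) [0.65469814 0.08246109 0.18267181]
time_s: 11.45
ee_pos: [0.4275, 0.0535, 0.1825]
eef_rot: [3.142, 0.001, 0.0]
force: [-0.4, 0.7, -0.1]
grip_width: 0.094
saw mec [0.4269 0.057 ] r 0.0194 z 0.0404 ellipse px [253.6 175.2] -> [0.4269 0.0574] colour [60. 56. 50.] tcp [0.4275 0.0535 0.1825] t 11.45
```

```bash
python3 -m inch '[0,-0.3,3.5,0,0,0,1,0,0,3.5,0,0,0,1,0,0,3.5,0,0,0,1,0,0,3.5,0,0,0,1,0,0,1.5,0,0,0,1,0,0,1.2,0,0,0,1,0,0,0.5,0,0,0,1,0,0,0,0,0,0,1,0,0,0,0,0,0,0,0,0,0,0,0,0,0,0,0,0,0,0,0,0,0,0,0,0,0,0,0,0,0,0,0,0,0,0,0,0,0,0,0,0,0]' 25
python3 -m inch '[0,0,0,0,0,0,0,0,0,0,0,0,0,0,0,0,-1.5,0,0,0,0,0,0,-3,0,0,0,0,0,0,-4,0,0,0,0,0,0,-2.5,0,0,0,0,0,0,0,0,0,0,0,0,0,0,0,0,0,0]'
python3 held.py pics/h4.png .039
```

```text
time_s: 13.25
ee_pos: [0.427, 0.0565, 0.011]
eef_rot: [3.142, 0.0, 0.0]
force: [-0.3, -0.6, 1.2]
grip_width: 0.0374
time_s: 14.25
ee_pos: [0.4266, 0.0565, 0.1204]
eef_rot: [3.142, 0.001, -0.0]
force: [0.6, 0.9, -0.2]
grip_width: 0.0007
0.000703294584475394 [0.4266 0.0565 0.1204]
side 85 min [0.4139 0.0455 0.1477] max [0.4381 0.0619 0.1701]
scene 89 min [0.4141 0.0468 0.1476] max [0.4409 0.0658 0.1704]
```

View pics/h4.png

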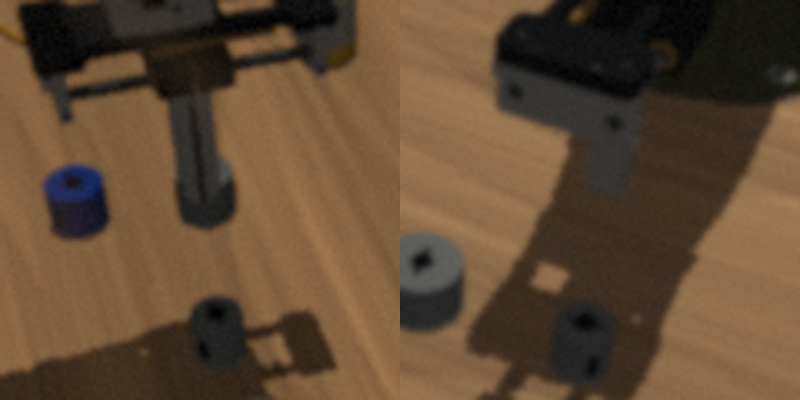

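The jaws are shut on nothing and the 39 still stands upright, at about px (215,335) in the left half. It slipped out on the lift with a width of .0374, so the grip was too weak or too high. I'll remeasure it, then grip lower and harder.

```bash
python3 -m inch '[0,0,-3,0,0,0,1,0,0,-3.2,0,0,0,1,0,0,0,0,0,0,1,0,0,0,0,0,0,1,0,0,0,0,0,0,1,0,0,0,0,0,0,1]'
python3 look.py saw .427 .054 pics/w4.png
python3 - <<'E'
from h import *
for c in("scene","side"):
    p,d=ctrl.camera(c);X=cloud(c,d)
    m=((X[...,2]>.034)&(X[...,2]<.047)&(d>0)&(np.hypot(X[...,0]-.427,X[...,1]-.055)<.045))
    q=X[m];print(c,circ(q[:,:2]),q[:,2].mean())
E
```

```text
time_s: 15.1
ee_pos: [0.4267, 0.0565, 0.1823]
eef_rot: [3.142, 0.001, 0.0]
force: [0.4, -0.6, -0.6]
grip_width: 0.0568
saw mec [0.4276 0.0568] r 0.0196 z 0.0404 ellipse px [254.8 177.6] -> [0.4274 0.0575] colour [63. 59. 53.] tcp [0.4267 0.0565 0.1823] t 15.1
scene ((0.4277714490890503, 0.0550529882311821), 0.02003573253750801) 0.03914433409245907
side ((0.4282758831977844, 0.05423092097043991), 0.020813381299376488) 0.03812003641015164
```

View pics/w4.png

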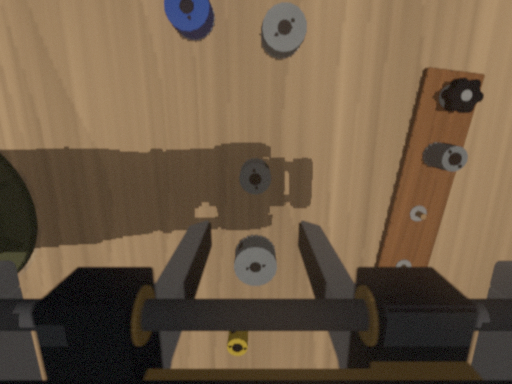

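The 39 is still upright in place at px (254,177). I'll grip again, lower and at 55 N.

```bash
python3 -m inch '[0.05,0,3.5,0,0,0,1,0,0,3.5,0,0,0,1,0,0,3.5,0,0,0,1,0,0,3.5,0,0,0,1,0,0,1.8,0,0,0,1,0,0,1.2,0,0,0,1,0,0,0.8,0,0,0,1,0,0,0,0,0,0,1,0,0,0,0,0,0,0,0,0,0,0,0,0,0,0,0,0,0,0,0,0,0,0,0,0,0,0,0,0,0,0,0,0,0,0,0,0,0,0,0,0,0,0,0,0,0,0,0,0]' 55
python3 -m inch '[0,0,0,0,0,0,0,0,0,0,0,0,0,0,0,0,-1,0,0,0,0,0,0,-1,0,0,0,0,0,0,0,0,0,0,0]'
```

```text
time_s: 17.12
ee_pos: [0.4275, 0.0565, 0.005]
eef_rot: [-3.142, -0.0, 0.0]
force: [-1.2, 0.9, -0.5]
grip_width: 0.0374
time_s: 17.75
ee_pos: [0.4281, 0.0565, 0.026]
eef_rot: [-3.141, -0.002, -0.0]
force: [-0.1, 0.1, -0.9]
grip_width: 0.0371
```

```bash
python3 -m inch '[0,0,-2,0,0,0,0,0,0,-3,0,0,0,0,0,0,-2,0,0,0,0,4.4,1.1,0,0,0,0,0,4.4,1.1,0,0,0,0,0,4.4,1.1,0,0,0,0,0,4.3,1,0,0,0,0,0,4.3,1,0,0,0,0,0,0,0,2,0,0,0,0,0,0,1.5,0,0,0,0,0,0,0,0,0,0,0,0,0,0,0,0,0,0,0,0,0,0,0,0,0]'
python3 held.py pics/h5.png .039
```

```text
time_s: 19.38
ee_pos: [0.6457, 0.0036, 0.0609]
eef_rot: [3.142, -0.001, 0.0]
force: [1.2, -0.5, -0.3]
grip_width: 0.0373
0.037319463275671115 [0.6457 0.0036 0.0609]
side 274 min [ 0.6282 -0.0182  0.0535] max [0.6632 0.0208 0.1016]
scene 379 min [ 0.6282 -0.0137  0.0545] max [0.6631 0.0219 0.1087]
```

View pics/h5.png

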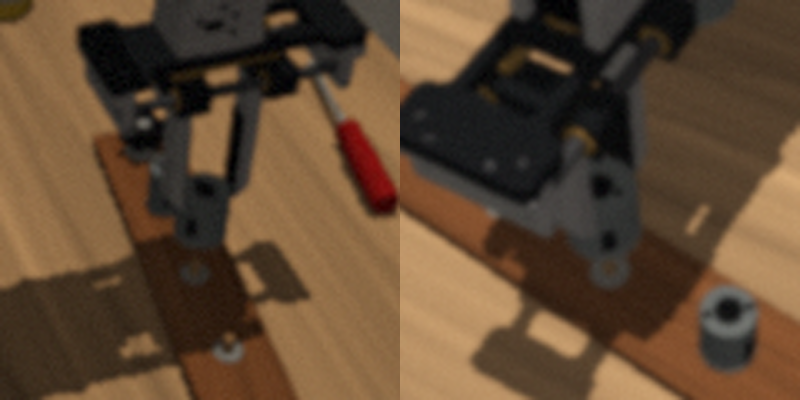

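It is held upright above P2's washer, and the 30 stands by the knob. I'll lower and release.

```bash
python3 -m inch '[0,-0.1,1.5,0,0,0,0,0,0,1.5,0,0,0,0,0,0,1,0,0,0,0,0,0,0.3,0,0,0,0,0,0,0,0,0,0,0,0,0,0,0,0,0,0,0,0,0,0,0,0,0]'
python3 -m inch '[0,0,0,0,0,0,0.8,0,0,0,0,0,0,1,0,0,0,0,0,0,1,0,0,0,0,0,0,1,0,0,-2,0,0,0,1,0,0,-4,0,0,0,1,0,0,-5,0,0,0,1,0,0,-5.5,0,0,0,1,0,0,0,0,0,0,1,0,0,0,0,0,0,1]'
cat > top.py <<'E'
from h import *
P=[(30,.655,.0828),(39,.6457,.0035),(48,.6363,-.076),(57,.627,-.1555)]
o=ctrl.get_obs()
for c in("wrist","scene","side"):
    p,d=ctrl.camera(c);X=cloud(c,d,o)
    for s,x,y in P:
        q=X[(d>0)&(np.hypot(X[...,0]-x,X[...,1]-y)<.036)&(X[...,2]>.046)&(X[...,2]<.062)]
        if len(q)>15: cc,r=circ(q[:,:2]);print(c,s,"off mm",np.round((np.array(cc)-[x,y])*1e3,1),"r",round(r*1e3,1),"z",np.percentile(q[:,2],[10,50,90]).round(4))
E
python3 top.py
```

```text
time_s: 20.35
ee_pos: [0.6455, 0.0045, 0.017]
eef_rot: [-3.142, 0.0, -0.0]
force: [-2.2, 0.8, 5.1]
grip_width: 0.0372
time_s: 21.6
ee_pos: [0.6452, 0.0045, 0.1821]
eef_rot: [3.142, 0.0, 0.0]
force: [0.4, -0.3, -0.3]
grip_width: 0.0941
wrist 30 off mm [0.4 0. ] r 14.9 z [0.0515 0.0527 0.0536]
wrist 39 off mm [0.2 1.4] r 19.5 z [0.0515 0.0525 0.0534]
scene 30 off mm [ 1.3 -1.7] r 15.5 z [0.0501 0.0517 0.0529]
scene 39 off mm [0.2 0. ] r 19.8 z [0.0501 0.0516 0.0529]
side 30 off mm [-1.6 -0.4] r 17.0 z [0.0483 0.0502 0.0518]
side 39 off mm [-1.7 -1.9] r 21.1 z [0.0484 0.0504 0.0515]
```

Both tops are level at 52 mm, so both are seated. Next is the plain grey 48.

```bash
python3 -m inch '[-3.1,-3.6,0,0,0,0,1,-3.1,-3.6,0,0,0,0,1,-3.1,-3.6,0,0,0,0,1,-3.1,-3.6,0,0,0,0,1,-3.1,-3.6,0,0,0,0,1,-3.1,-3.6,0,0,0,0,1,0,0,0,0,0,0,1,0,0,0,0,0,0,1,0,0,0,0,0,0,1]'
python3 look.py saw .458 .22 pics/w5.png
```

```text
time_s: 22.88
ee_pos: [0.46, 0.2197, 0.1816]
eef_rot: [3.141, 0.001, -0.001]
force: [-0.2, 0.0, 0.7]
grip_width: 0.0943
saw mec [0.4585 0.2213] r 0.024 z 0.0404 ellipse px [252.9 176.6] -> [0.4585 0.2221] colour [62. 58. 52.] tcp [0.46   0.2197 0.1816] t 22.875
```

View pics/w5.png

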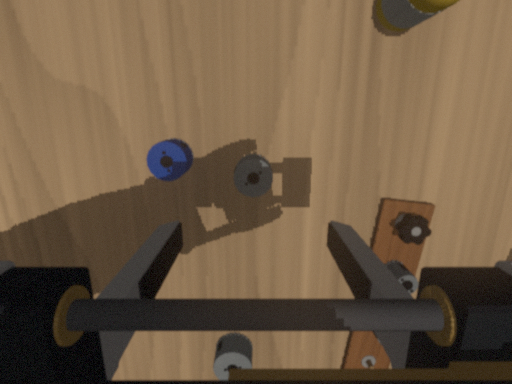

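The grey 48 is at px (253,177), r 24 mm. The blue look-alike at (168,160) is clear of the fingers. I'll grip it.

```bash
python3 -m inch '[-0.15,-0.15,3.5,0,0,0,1,0,0,3.5,0,0,0,1,0,0,3.5,0,0,0,1,0,0,3.5,0,0,0,1,0,0,1.8,0,0,0,1,0,0,1.2,0,0,0,1,0,0,0.7,0,0,0,1,0,0,0,0,0,0,1,0,0,0,0,0,0,0,0,0,0,0,0,0,0,0,0,0,0,0,0,0,0,0,0,0,0,0,0,0,0,0,0,0,0,0,0,0,0,0,0,0,0,0,0,0,0,0,0,0]' 55
python3 -m inch '[0,0,0,0,0,0,0,0,0,0,0,0,0,0,0,0,-1,0,0,0,0,0,0,-2,0,0,0,0,0,0,-3,0,0,0,0,0,0,-3,0,0,0,0,0,0,0,0,0,0,0,0,0,0,0,0,0,0]'
```

```text
time_s: 24.8
ee_pos: [0.458, 0.222, 0.005]
eef_rot: [-3.142, -0.0, 0.0]
force: [-0.4, 0.9, 0.6]
grip_width: 0.0463
time_s: 25.8
ee_pos: [0.4575, 0.2218, 0.094]
eef_rot: [3.141, 0.001, 0.0]
force: [-0.1, -0.3, -2.1]
grip_width: 0.0463
```

```bash
python3 -m inch '[2.55,4.25,0,0,0,0,0,2.55,4.25,0,0,0,0,0,2.55,4.25,0,0,0,0,0,2.55,4.25,0,0,0,0,0,2.55,4.25,0,0,0,0,0,2.55,4.25,0,0,0,0,0,2.55,4.25,0,0,0,0,0,0,0,0,0,0,0,0,0,0,2,0,0,0,0,0,0,1.3,0,0,0,0,0,0,0,0,0,0,0,0,0,0,0,0,0,0,0,0,0,0,0,0,0]'
python3 held.py pics/h6.png .048
```

```text
time_s: 27.42
ee_pos: [0.6368, -0.0754, 0.0627]
eef_rot: [3.141, -0.001, 0.0]
force: [0.6, -0.6, -1.6]
grip_width: 0.0461
0.04612218135693315 [ 0.6368 -0.0754  0.0627]
side 435 min [ 0.6148 -0.1032  0.0554] max [ 0.6587 -0.0537  0.0986]
scene 592 min [ 0.6154 -0.0991  0.057 ] max [ 0.6588 -0.0533  0.1002]
```

View pics/h6.png

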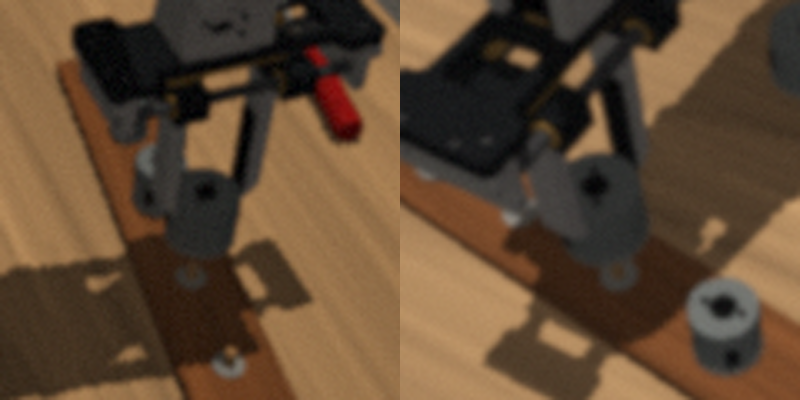

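The 48 is upright over P3. I'll lower and release it, check the tops, then go to the 57.

```bash
python3 -m inch '[0,-0.1,1.5,0,0,0,0,0,0,1.5,0,0,0,0,0,0,1,0,0,0,0,0,0,0.5,0,0,0,0,0,0,0,0,0,0,0,0,0,0,0,0,0,0,0,0,0,0,0,0,0]'
python3 -m inch '[0,0,0,0,0,0,0.8,0,0,0,0,0,0,1,0,0,0,0,0,0,1,0,0,0,0,0,0,1,0,0,-2,0,0,0,1,0,0,-4,0,0,0,1,0,0,-5,0,0,0,1,0,0,-5.5,0,0,0,1,0,0,0,0,0,0,1,0,0,0,0,0,0,1]'
python3 top.py
python3 -m inch '[-4.2,-0.3,0,0,0,0,1,-4.2,-0.3,0,0,0,0,1,-4.2,-0.3,0,0,0,0,1,-4.2,-0.3,0,0,0,0,1,-4.2,-0.1,0,0,0,0,1,0,0,0,0,0,0,1,0,0,0,0,0,0,1,0,0,0,0,0,0,1]'
python3 look.py saw .4275 -.063 pics/w6.png
```

```text
time_s: 28.4
ee_pos: [0.6366, -0.0746, 0.017]
eef_rot: [3.142, -0.0, 0.0]
force: [-0.2, -0.9, 0.6]
grip_width: 0.0465
time_s: 29.65
ee_pos: [0.6362, -0.0744, 0.1821]
eef_rot: [3.142, 0.0, 0.0]
force: [-0.3, -0.1, 0.6]
grip_width: 0.0941
wrist 30 off mm [ 0.4 -0. ] r 15.1 z [0.0515 0.0527 0.0537]
wrist 39 off mm [0.4 1.2] r 19.3 z [0.0516 0.0526 0.0535]
wrist 48 off mm [0.7 0.9] r 24.0 z [0.0514 0.0525 0.0535]
scene 30 off mm [ 0.6 -1.4] r 15.1 z [0.0502 0.0516 0.053 ]
scene 39 off mm [-0.2 -0.4] r 20.2 z [0.0499 0.0515 0.0529]
scene 48 off mm [ 1.2 -0.7] r 24.5 z [0.05   0.0514 0.0526]
side 30 off mm [-0.5 -2.1] r 15.4 z [0.0477 0.0501 0.0518]
side 39 off mm [-0.8 -1.6] r 20.5 z [0.0481 0.0502 0.0518]
side 48 off mm [-0.5 -1.4] r 24.9 z [0.0487 0.0502 0.0516]
time_s: 30.8
ee_pos: [0.427, -0.0615, 0.1816]
eef_rot: [-3.141, 0.001, 0.0]
force: [-0.4, 0.3, -0.1]
grip_width: 0.094
saw mec [ 0.4277 -0.0608] r 0.0285 z 0.0404 ellipse px [254.7 177.3] -> [ 0.4277 -0.0599] colour [64. 60. 55.] tcp [ 0.427  -0.0615  0.1816] t 30.8
```

The 57 is confirmed, with r 28.5 mm. I'll grip and lift it.

```bash
python3 -m inch '[0.07,-0.1,3.5,0,0,0,1,0,0,3.5,0,0,0,1,0,0,3.5,0,0,0,1,0,0,3.5,0,0,0,1,0,0,1.8,0,0,0,1,0,0,1.2,0,0,0,1,0,0,0.7,0,0,0,1,0,0,0,0,0,0,1,0,0,0,0,0,0,0,0,0,0,0,0,0,0,0,0,0,0,0,0,0,0,0,0,0,0,0,0,0,0,0,0,0,0,0,0,0,0,0,0,0,0,0,0,0,0,0,0,0]' 60
python3 -m inch '[0,0,0,0,0,0,0,0,0,0,0,0,0,0,0,0,-1,0,0,0,0,0,0,-2,0,0,0,0,0,0,-3,0,0,0,0,0,0,-3,0,0,0,0,0,0,0,0,0,0,0,0,0,0,0,0,0,0]'
```

```text
time_s: 32.72
ee_pos: [0.4272, -0.0605, 0.005]
eef_rot: [3.142, -0.0, -0.0]
force: [-0.1, 0.1, 4.0]
grip_width: 0.0553
time_s: 33.72
ee_pos: [0.4267, -0.0604, 0.0942]
eef_rot: [-3.141, 0.001, 0.0]
force: [-0.2, 0.5, -2.3]
grip_width: 0.0553
```

```bash
python3 -m inch '[4,1.9,0,0,0,0,0,4,1.9,0,0,0,0,0,4,1.9,0,0,0,0,0,4,1.9,0,0,0,0,0,4,1.9,0,0,0,0,0,0,0,0,0,0,0,0,0,0,2,0,0,0,0,0,0,1.3,0,0,0,0,0,0,0,0,0,0,0,0,0,0,0,0,0,0,0,0,0,0,0,0,0]'
python3 held.py pics/h7.png .057
```

```text
time_s: 35.1
ee_pos: [0.6274, -0.1555, 0.0627]
eef_rot: [3.141, -0.001, 0.0]
force: [0.6, -0.5, -1.8]
grip_width: 0.0549
0.05490153983930276 [ 0.6274 -0.1555  0.0627]
side 664 min [ 0.601  -0.1868  0.0552] max [ 0.6539 -0.1286  0.1126]
scene 790 min [ 0.601  -0.1853  0.0564] max [ 0.6539 -0.1283  0.1022]
```

View pics/h7.png

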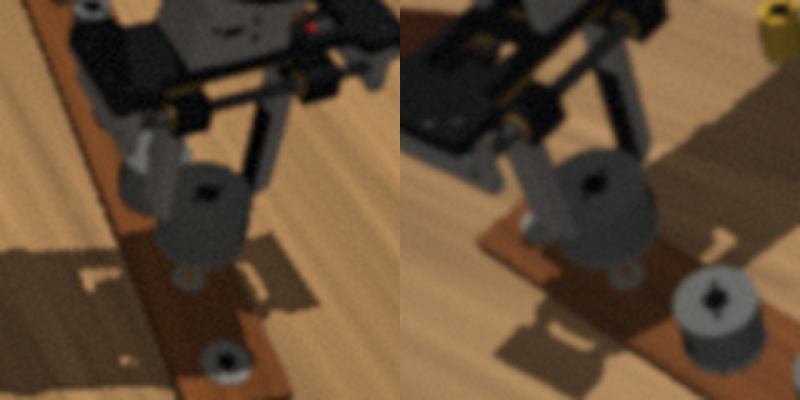

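The 57 is upright over the far peg. I'll lower and release it, retreat, and check.

```bash
python3 -m inch '[0,0,1.5,0,0,0,0,0,0,1.5,0,0,0,0,0,0,1,0,0,0,0,0,0,0.5,0,0,0,0,0,0,0,0,0,0,0,0,0,0,0,0,0,0,0,0,0,0,0,0,0]'
python3 -m inch '[0,0,0,0,0,0,0.8,0,0,0,0,0,0,1,0,0,0,0,0,0,1,0,0,0,0,0,0,1,0,0,0,0,0,0,1,0,0,-2,0,0,0,1,0,0,-4,0,0,0,1,0,0,-5,0,0,0,1,0,0,-5.5,0,0,0,1,0,4,0,0,0,0,1,-2,0,0,0,0,0,1,0,0,0,0,0,0,1,0,0,0,0,0,0,1]'
python3 top.py
python3 - <<'E'
from h import *
cv2.imwrite("pics/f.png",ctrl.camera("scene")[0][100:340,60:420,::-1].repeat(2,0).repeat(2,1))
E
```

```text
time_s: 36.08
ee_pos: [0.6273, -0.1555, 0.0171]
eef_rot: [3.141, -0.0, 0.0]
force: [-1.4, 0.9, 2.2]
grip_width: 0.055
time_s: 37.7
ee_pos: [0.6077, -0.1952, 0.1829]
eef_rot: [3.141, -0.001, 0.0]
force: [0.2, -0.1, -0.2]
grip_width: 0.0939
wrist 39 off mm [  0.2 -11.5] r 14.7 z [0.0473 0.052  0.0532]
wrist 48 off mm [0.7 0.6] r 24.0 z [0.0516 0.0526 0.0536]
wrist 57 off mm [ 0.8 -0.5] r 28.4 z [0.0516 0.0526 0.0535]
scene 30 off mm [ 0.7 -1.5] r 15.2 z [0.0503 0.0516 0.0529]
scene 39 off mm [0.6 0.3] r 19.7 z [0.0498 0.0515 0.0526]
scene 48 off mm [ 1.3 -0.8] r 24.4 z [0.0496 0.0515 0.0527]
scene 57 off mm [ 0.4 -1.9] r 29.6 z [0.0497 0.0512 0.0524]
side 30 off mm [ 0.3 -2.1] r 16.4 z [0.0477 0.0501 0.0514]
side 39 off mm [-1.7 -0.4] r 20.3 z [0.0483 0.05   0.0516]
side 48 off mm [-0.7 -1. ] r 24.3 z [0.0485 0.0501 0.0517]
side 57 off mm [-0.4 -2. ] r 29.1 z [0.0488 0.0504 0.0517]
```

View pics/f.png

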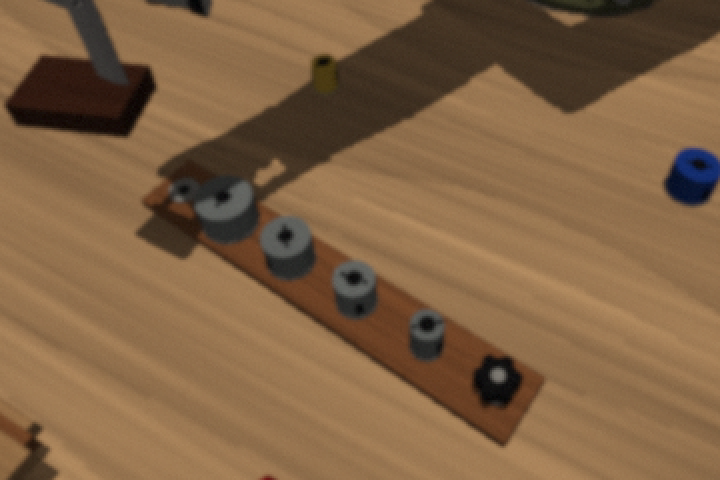

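All four stand in order from the knob: 30, 39, 48, 57. Their tops are level and the look-alikes are where they were.

```bash
python3 -c "from station import ctrl;print(ctrl.hand_in())"
```

```text
the job is handed in; nothing more can be done
None
```

All four hole saws are on the rack and the job is handed in. From the knob outward they stand 30, 39, 48, 57, each upright over its own peg. The robot finished clear of everything at about 38 s, and neither the yellow nor the blue look-alike was touched.

- **One failed grip:** the 39 mm saw slipped out on the first lift at 25 N. It stayed upright in place. I measured it again and gripped it lower at 55 N, and it held.
- **Seating:** in each camera's last clear view all four tops are within about 1 mm of each other, at 50 to 53 mm against the expected 52 mm.
- **Centring:** the wrist camera puts each saw within about 1.5 mm of its peg. The 30 mm saw has the tightest fit, and it measured 0.4 mm off against about 1.5 mm of clearance round the washer.
- **Disagreements:** the scene and side cameras differ from the wrist camera by up to about 3 mm, roughly their calibration error. For the 30 mm saw, their 1.6–2.1 mm offsets exceed the washer clearance, so I relied on the wrist reading and the level top. The last wrist reading of the 39 mm saw was 11.5 mm off because it was partly hidden; earlier clear views put it 1.2–1.4 mm off.

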